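# Reset the saw's ratchet length stop

### The job

Set the saw's length stop for the next, longer cut: press down the green release pad on the yellow stop with the fingertips and, keeping it pressed, push the stop by its black push plate back along the bar, away from the saw, until its red cursor stands over the middle of the yellow marker. Then let go so the pad springs up, leaving the stop there. Do not force the stop, grasp or lift anything, or disturb the other things on the table.

Things in the scene. Friction and masses are not known exactly. Their poses are not given: they have to be found in the camera images.
- rail: fixed aluminium bar of the length stop, 400 mm long along its own y (black end caps beyond), 68 mm wide, top 34 mm above the table; origin at the middle of its underside, z up, +y towards the saw. A white scale strip, 40 mm wide, 6 mm high, lies along it, centred 91 mm to its +x side. Ratchet teeth (pitch 5 mm) are under its lip
- stop: yellow stop (jaw) sliding along the rail's y, about 2 N friction; origin at table height on the bar's centre line, axes as the rail's. Body x -42 to +62, y -45 to +45, top 46 mm; face plate y +45 to +57, x -95 to +62, top 56 mm. Ratchet: free towards the saw (+y), blocked away from it (-y) unless the release is held down over 4 mm; 250 mm of travel
- push_plate (a point): middle of the saw-side (+y) face of the black upright push plate on the stop; push it towards the rail's -y. Plate 70 mm across the bar, 16 mm thick, 46 to 102 mm above the table; this point is 85 mm up. The release pad begins right at the foot of this face and reaches 40 mm from it towards +y
- release_top (a point): centre of the top of the green release pad on the stop: 46 mm across the bar, 36 mm along it, top 66 mm above the table when up; 22 mm from the push plate's face (towards +y). Pressed straight down; it rides along with the stop, and nothing but the push plate stands beside it
- release (a joint): how far the release pad is pressed down, m: 0 up, 0.009 fully down; springs back up when let go (may rest up to 3 mm down if the pawl lands on a tooth). About 2 N starts it, about 6 N presses it fully; the ratchet is free from about 0.004
- cursor (a point): the red cursor of the stop, a thin red bar 4 mm wide (along the rail's y) that reaches over the white scale strip, 30 mm above the table, next to the stop's saw-side face; this point is on its centre line above the middle of the strip
- marker: the yellow marker on the white scale strip, 34 mm across, 16 mm along the rail's y, 8 mm high, with a black line across its middle; fixed; origin at the centre of its underside, axes parallel to the rail's. It always lies to the -y side of the cursor at the start, 65 to 220 mm away
- offcut: loose pine offcut block, 45 x 90 x 30 mm high, origin at the centre of its underside; leave alone
- pencil: loose red carpenter's pencil, 10 x 150 x 8 mm, lying along its y; origin under its centre; leave alone
- tape_measure: loose yellow tape measure, 65 x 40 x 65 mm high, origin under its centre; leave alone
- try_square: loose try square: dark wooden stock 24 x 130 x 18 mm along its y, steel blade 30 mm wide reaching 180 mm to its +x; origin under the stock's centre; leave alone
- glue: loose glue bottle, diameter 60 mm, 140 mm tall, origin under its centre; leave alone
- bench_brush: loose bench brush lying along its x, about 40 mm high or less; leave alone
- push_stick: loose flat orange push stick, 18 mm thick, 250 mm long along its x (head at +x); leave alone

How it is judged:
On the way, in this order (a step that is already met when the one before it is completed fails the run):
1. the release pad is pressed by the fingers while the stop is still where it started (value of joint release above 0.004 m and contact force between the fingers and stop above 0.5 N and distance of cursor from where it was at the start of the episode below 0.01 m), for 0.1 s.
2. the stop has been pushed back until its cursor is over the yellow marker (y of cursor in the frame of marker between -0.008 and 0.008 m), for 0.2 s.
At the end, for the whole second after the job is handed in: the cursor's centre line is within 8 mm of the marker's middle line along the bar (so still over the yellow block), the release pad has sprung back up (less than 4.5 mm down), and the stop is at rest (all of step 2 and value of joint release below 0.0045 m and linear speed of stop below 0.01 m/s); the robot touches nothing.
It fails at once if the stop is forced: the fingers press or push on it with more than 45 N (contact force between the fingers and stop above 45 N).
It fails at once if a loose thing on the table (offcut, pencil, tape measure, try square, glue, brush, push stick) is lifted, carried or shoved more than 30 mm (distance of any of offcut, pencil, tape_measure, try_square, glue, bench_brush, push_stick from where it was at the start of the episode above 0.03 m).
It also fails if it takes over 38 s, if anything falls off the work surface, if the arm or the gripper's body presses on something with over 40 N, if the wrist force passes 120 N, or if a joint passes its speed limit or range.

### The arm

A 6-joint arm with a two-finger parallel gripper is mounted at the origin on the work surface. World frame = base frame: x ahead of the robot, y to its left, z up, the work surface at z = 0. Lengths are in m, angles in rad, forces in N, time in s.
With the tool pointing down it reaches from about 0.35 to 0.775 m from the base axis. Payload 5.5 kg.
Tool frame: the origin (TCP) lies on the centre line of the jaws, within the pads' length; the fingertips stand 8 mm ahead of it and the grasp point (between the pads) lies 11 mm behind it; z points along the fingers, y is the direction in which the jaws open and shut (so a half turn about z gives the same grasp; the last joint's range is limited). The gripper opens to 85 mm and grips with 20 to 120 N. Pads are 22 mm wide; open, the fingers measure 114 mm over their backs; the gripper's body (76 mm by 85 mm) begins 54 mm behind the grasp point. The pads swing forward as they close: fully open they stand 13 mm farther back than shut.
Start: joints at [1.004, 0.313, 0.046, 1.304, 0, 1.431], TCP at [0.238, 0.523, 0.239] pointing down, gripper open.
Joint ranges: [-2.76, 2.76], [-0.86, 1.69], [-1.03, 1.26], [-2.2, 2.34], [-1.47, 1.5], [-3.14, 3.14]. Speed limits (rad/s): [2.57, 2.57, 3.14, 3.14, 3.14, 3.14].

### API

Orientations are given as a unit quaternion [w, x, y, z].
In Python, from workcell import env gives the robot as it stands. The module is installed in compiled form; this text tells all that it offers.
- The arm moves only by the tool play_rows, never from a script. Its argument "steps" is a list of rows, each an object with "claw": the closure in counts, from 0 (fully open) to 255 (shut); "dp": the shift along the tool's x, y, z in m, a list of three; "angular": the turn, a rotation vector about the tool's x, y, z in degrees, a list of three. In form: [{"claw": claw, "dp": [dx, dy, dz], "angular": [wx, wy, wz]}, ...]. A call has exactly 8 rows; each row shifts and turns the commanded pose from where the row before left it, along the tool's axes as they then stand; what a row does not reach is not made up. A row lasts 1/12 s, in which the tool goes at most 41.7 mm and 7.16 degrees, less where a joint would pass 70% of its speed; a pose out of reach is approached as far as the arm can. A call is refused whole if a number of a shift passes 0.0417 or a number of a turn 7.16, either way. A call with a gripper value outside its range is refused whole. The fingers move at their own pace and stop on an object; "force" is the grip in N (left out, the last holds). Time passes only in rows, so rows that do not move let the fingers close, or fill a call up. It gives the time, the measured TCP pose, the force and the opening at its end, in the units of the state.
- env.get_state(): the state, without advancing time (a new reading comes with each control period).
- env.read_camera(name): name is "side" or "top" or "wrist"; returns (picture, depth): 384x512x3 uint8, red, green, blue; 384x512 float32, m along the optical axis (not along the pixel's ray), 0 where there is no reading.
- env.calibration(name): a dict with "fx", "fy", "cx", "cy" (pixels), "world_from_camera" (4x4, takes a point from camera to world coordinates); the wrist camera has in their place "hand_eye" (4x4, takes a point from camera to tool coordinates, whose origin is the TCP and whose axes are the flange's). Camera axes: x right, y down, z forward; pixel columns grow to the right and rows downward; lengths in m; the calibration is good to about 2 mm. The wrist camera is an equidistant fisheye: a pixel r from the principal point sees the ray r / f radians off the axis. A picture is of the moment at which its call begins: read the wrist's pose just before it. calibration takes no time and is no camera call.
- env.hand_in(): hands the job in, once; it reports no verdict.
The state is a dict: "clock": time; "joint_pos": joint angles; "qvel": joint speeds; "tau": joint torques, N m; "tcp_pos": TCP position; "orientation": TCP orientation; "wrist_force": force on the tool from outside, world axes, zero at the start; "ft_torque": the same for the moment, N m; "finger_gap": finger opening in m.
Only numpy, scipy, OpenCV 4.12 (cv2) and the standard library are available. Lean on these libraries where they do the work, as an engineer would, in place of code of your own. Each camera call takes 0.05 s, during which the arm holds its last target. There are 200 camera calls.

## Working session

There is one attempt and no reset: what is moved stays moved. The work goes in short steps, Python scripts to look and compute and a tool call to move; the robot and the scene stay as the last step left them, time stands still between calls to the robot, and variables do not carry over. Pictures are saved under pics/ and viewed, about 8 in all and at most 12, crops included, and the job is handed in when it is done.

Besides the shell and the picture viewer there is one more tool, called after "Emit:" in YAML: its name, and indented under it one key for each argument. play_rows: Moves the arm, as the interface text tells. Its arguments: {"type":"object","properties":{"steps":{"type":"array","items":{"type":"object","properties":{"claw":{"type":"number"},"dp":{"type":"array","items":{"type":"number"}},"angular":{"type":"array","items":{"type":"number"}}}}},"force":{"type":"number"}},"required":["steps"]}

```bash
mkdir -p pics
python3 - <<'E'
from workcell import env
import cv2,numpy as np
s=env.get_state();print({k:np.round(v,4).tolist() for k,v in s.items()})
for n in("top","side"):
    p,d=env.read_camera(n);cv2.imwrite(f"pics/{n}0.png",p[:,:,::-1]);np.savez(f"pics/{n}0.npz",p=p,d=d)
    c=env.calibration(n);print(n,c)
E
```

```text
{'clock': 0.0, 'joint_pos': [1.0044, 0.314, 0.045, 1.3036, 0.0, 1.4312], 'qvel': [0.0003, -0.0018, 0.0, 0.0012, -0.0003, 0.0], 'tau': [-0.0008, -48.0624, 29.8536, 0.0194, 0.0001, 0.0], 'tcp_pos': [0.2378, 0.523, 0.2384], 'orientation': [-0.0003, 0.2118, 0.9773, -0.0008], 'wrist_force': [-0.4599, -0.0842, 0.7192], 'ft_torque': [-0.0252, 0.0233, 0.008], 'finger_gap': 0.0859}
top {'fx': 381.4106906032283, 'fy': 381.4106906032283, 'cx': 255.43563269083248, 'cy': 191.77779036015733, 'world_from_camera': array([[ 0.01355388, -0.98546272,  0.16935027,  0.34522575],
       [-0.9997018 , -0.01679588, -0.01772585, -0.0586401 ],
       [ 0.02031255, -0.16905951, -0.98539651,  1.17683159],
       [ 0.        ,  0.        ,  0.        ,  1.        ]])}
side {'fx': 450.3222692312886, 'fy': 450.3222692312886, 'cx': 261.0910106375878, 'cy': 193.726477647161, 'world_from_camera': array([[ 0.94021483, -0.2034035 ,  0.27317226,  0.11294323],
       [-0.34037813, -0.58892673,  0.73301298, -1.15788793],
       [ 0.01178104, -0.78217154, -0.62295176,  1.03408225],
       [ 0.        ,  0.        ,  0.        ,  1.        ]])}
```

View pics/top0.png

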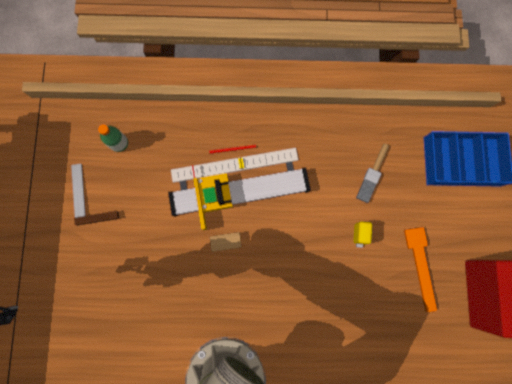

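View pics/side0.png

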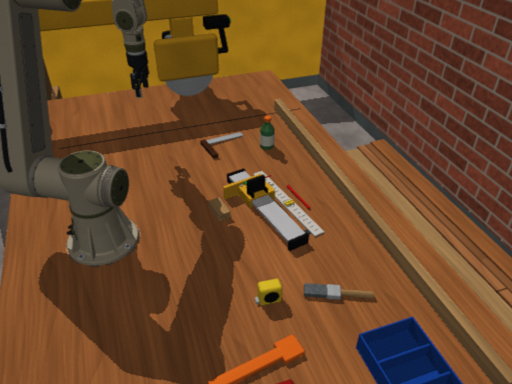

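The top view shows the rail from (170,203) to (308,180), with the saw side at the left. The green pad is at about (209,195), the black plate at (223,190) and the marker at (242,162). The side view agrees. Next I'll measure these with colour masks and depth.

```bash
cat > h.py <<'E'
import numpy as np,cv2
from workcell import env
def ray(n,uv,z):
    c=env.calibration(n);T=c["world_from_camera"];uv=np.atleast_2d(uv).astype(float)
    d=np.c_[(uv[:,0]-c["cx"])/c["fx"],(uv[:,1]-c["cy"])/c["fy"],np.ones(len(uv))]@T[:3,:3].T
    return T[:3,3]+d*((z-T[2,3])/d[:,2])[:,None]
def mask(p,lo,hi,roi):
    m=cv2.inRange(cv2.cvtColor(p,cv2.COLOR_RGB2HSV),lo,hi);k=np.zeros_like(m);x0,y0,x1,y1=roi;k[y0:y1,x0:x1]=255;return m&k
E
python3 - <<'E'
from h import *
p=np.load("pics/top0.npz")["p"]
R=(165,140,315,235)
def blob(nm,lo,hi,z,roi=R):
    m=mask(p,lo,hi,roi);n,l,s,c=cv2.connectedComponentsWithStats(m)
    for i in range(1,n):
        if s[i,4]>=6: print(nm,s[i].tolist(),c[i].round(1),ray("top",c[i],z)[0].round(4))
blob("green",(45,120,40),(85,255,255),.066)
blob("yellow",(22,150,120),(34,255,255),.008)
blob("red",(0,150,80),(8,255,255),.03);blob("red2",(170,150,80),(180,255,255),.03)
blob("white",(0,0,190),(180,40,255),.006)
blob("black",(0,0,0),(180,255,45),.034)
m=mask(p,(0,0,175),(180,60,255),(165,145,305,185))
n,l,s,c=cv2.connectedComponentsWithStats(m)
pts=np.argwhere(m)[:,::-1].astype(np.float32);w=ray("top",pts,.006)
print("strip rect",cv2.minAreaRect((w[:,:2]*1000).astype(np.float32)))
vx=cv2.fitLine((w[:,:2]).astype(np.float32),cv2.DIST_HUBER,0,.001,.001).ravel();print(vx)
cv2.imwrite("pics/tc.png",cv2.resize(p[140:235,160:320,::-1],None,fx=5,fy=5,interpolation=cv2.INTER_CUBIC))
E
```

```text
green [203, 188, 14, 15, 161] [209.5 194.7] [0.5252 0.0566 0.066 ]
yellow [238, 158, 6, 10, 46] [240.7 162.5] [ 0.639 -0.032  0.008]
yellow [194, 174, 38, 55, 553] [208.6 195.4] [0.5323 0.0651 0.008 ]
yellow [222, 185, 8, 15, 54] [225.7 191.9] [0.5441 0.0128 0.008 ]
red [209, 144, 48, 10, 174] [231.9 148.7] [ 0.677  -0.0042  0.03  ]
white [245, 149, 52, 19, 524] [271.2 158.2] [ 0.6551 -0.128   0.006 ]
white [203, 159, 36, 17, 336] [220.3 166.9] [0.6239 0.0319 0.006 ]
white [172, 167, 20, 14, 198] [181.4 173.9] [0.5993 0.1526 0.006 ]
white [195, 166, 7, 11, 50] [197.7 171. ] [0.6094 0.1021 0.006 ]
white [243, 170, 62, 30, 1170] [273.  184.7] [ 0.5699 -0.1344  0.006 ]
white [174, 189, 23, 24, 404] [185.4 200.5] [0.5155 0.1366 0.006 ]
black [303, 169, 7, 23, 61] [306.1 179.8] [ 0.5816 -0.234   0.034 ]
black [216, 181, 9, 23, 105] [219.1 192.3] [0.5383 0.0311 0.034 ]
black [170, 193, 6, 22, 56] [171.9 203.7] [0.501  0.1719 0.034 ]
strip rect ((593.4146118164062, -22.528244018554688), (120.76685333251953, 402.2427978515625), 11.344284057617188)
[ 0.09103999 -0.9958472   0.62845755 -0.06774554]
```

View pics/tc.png

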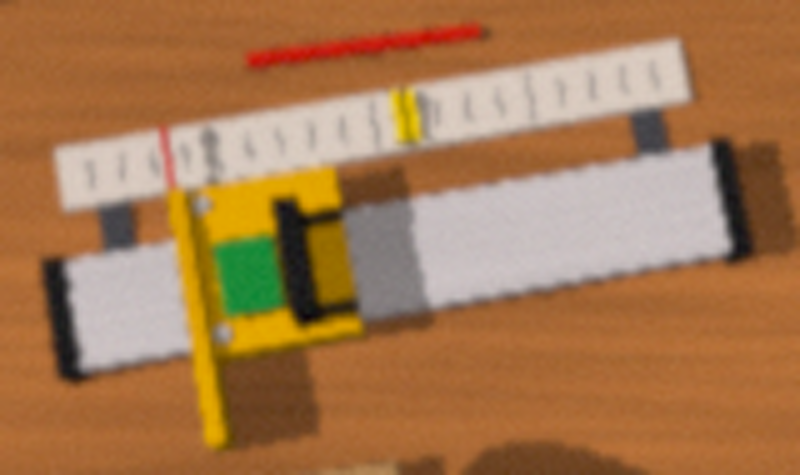

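The crop shows the cursor at about (193.4,171.6), the marker at about (241,163) and the pad at (209.5,194.7). The rail's -y axis is turned about 11.2° from world -y towards +x. I'll turn the tool so its y lies across the bar and close the jaws on the way.

Emit:
play_rows:
  steps:
    - {"claw":255,"dp":[0,0,0],"angular":[0,0,6.8]}
    - {"claw":255,"dp":[0,0,0],"angular":[0,0,6.8]}
    - {"claw":255,"dp":[0,0,0],"angular":[0,0,6.8]}
    - {"claw":255,"dp":[0,0,0],"angular":[0,0,6.8]}
    - {"claw":255,"dp":[0,0,0],"angular":[0,0,6.8]}
    - {"claw":255,"dp":[0,0,0],"angular":[0,0,6.8]}
    - {"claw":255,"dp":[0,0,0],"angular":[0,0,6.8]}
    - {"claw":255,"dp":[0,0,0],"angular":[0,0,6.7]}
  force: 20

```text
clock: 0.77
tcp_pos: [0.2378, 0.5232, 0.2387]
orientation: [0.0, 0.637, 0.771, -0.001]
wrist_force: [0.6, 0.1, -0.1]
finger_gap: -0.0002
```

```bash
cat >> h.py <<'E'
from scipy.spatial.transform import Rotation as Ro
def st():
    s=env.get_state();q=s["orientation"];R=Ro.from_quat([q[1],q[2],q[3],q[0]]).as_matrix()
    print("t %.2f"%s["clock"],"tcp",np.round(s["tcp_pos"],4),"F",np.round(s["wrist_force"],2),"gap",round(s["finger_gap"],4),"x",R[:,0].round(3),"z",R[:,2].round(3));return s,R
E
python3 - <<'E'
from h import *
s,R=st()
cur=ray("top",[192.9,171.1],.03)[0];mk=ray("top",[240.9,162.7],.008)[0]
u=np.array([.195,-.981,0]);print(cur,mk,"travel",(mk-cur)@u)
pad=np.array([.5252,.0566,.16]);print("to pad, tool axes",R.T@(pad-s["tcp_pos"]))
print("dist cursor-pad along u",(pad-cur)@u)
E
```

```text
t 0.77 tcp [0.2378 0.5232 0.2387] F [ 0.62  0.1  -0.07] gap -0.0002 x [-0.189  0.982 -0.001] z [-0.001 -0.001 -1.   ]
[0.6034414  0.11357241 0.03      ] [ 0.63820516 -0.03263609  0.008     ] travel 0.15020946841286156
to pad, tool axes [-0.51246821  0.19388435  0.07899379]
dist cursor-pad along u 0.04063285638109225
```

Emit:
play_rows:
  steps:
    - {"claw":255,"dp":[-0.032,0.0121,0],"angular":[0,0,0]}
    - {"claw":255,"dp":[-0.032,0.0121,0],"angular":[0,0,0]}
    - {"claw":255,"dp":[-0.032,0.0121,0],"angular":[0,0,0]}
    - {"claw":255,"dp":[-0.032,0.0121,0],"angular":[0,0,0]}
    - {"claw":255,"dp":[-0.032,0.0121,0],"angular":[0,0,0]}
    - {"claw":255,"dp":[-0.032,0.0121,0],"angular":[0,0,0]}
    - {"claw":255,"dp":[-0.032,0.0121,0],"angular":[0,0,0]}
    - {"claw":255,"dp":[-0.032,0.0121,0],"angular":[0,0,0]}

```text
clock: 1.43
tcp_pos: [0.3832, 0.2897, 0.239]
orientation: [-0.0, 0.634, 0.773, -0.0]
wrist_force: [0.5, 0.4, -0.7]
finger_gap: 0.0001
```

Emit:
play_rows:
  steps:
    - {"claw":255,"dp":[-0.036,0.0138,0],"angular":[0,0,0]}
    - {"claw":255,"dp":[-0.036,0.0138,0],"angular":[0,0,0]}
    - {"claw":255,"dp":[-0.036,0.0138,0],"angular":[0,0,0]}
    - {"claw":255,"dp":[-0.036,0.0138,0],"angular":[0,0,0]}
    - {"claw":255,"dp":[-0.036,0.0138,0],"angular":[0,0,0]}
    - {"claw":255,"dp":[-0.036,0.0138,0],"angular":[0,0,0]}
    - {"claw":255,"dp":[-0.03,0.012,0],"angular":[0,0,0]}
    - {"claw":255,"dp":[0,0,0],"angular":[0,0,0]}

```text
clock: 2.1
tcp_pos: [0.5268, 0.0637, 0.2384]
orientation: [0.001, 0.637, 0.771, -0.0]
wrist_force: [-0.0, 0.8, 0.3]
finger_gap: 0.0
```

Run:
```python
from h import *
s,R=st()
p,d=env.read_camera("wrist");cv2.imwrite("pics/w1.png",p[:,:,::-1]);np.savez("pics/w1.npz",p=p,R=R,t=s["tcp_pos"]);print(env.calibration("wrist"))
```

```text
t 2.10 tcp [0.5268 0.0637 0.2384] F [-0.02  0.83  0.3 ] gap 0.0 x [-0.189  0.982 -0.002] z [ 0.001 -0.002 -1.   ]
{'fx': 297.3186396354542, 'fy': 297.3186396354542, 'cx': 253.92657287857344, 'cy': 191.65536406416004, 'hand_eye': array([[-8.84098336e-04, -9.57557224e-01, -2.88241880e-01,
         7.24541186e-02],
       [ 9.99999351e-01, -6.39477349e-04, -9.42824851e-04,
         2.05937640e-04],
       [ 7.18484594e-04, -2.88242526e-01,  9.57557168e-01,
        -1.34671182e-01],
       [ 0.00000000e+00,  0.00000000e+00,  0.00000000e+00,
         1.00000000e+00]])}
```

View pics/w1.png

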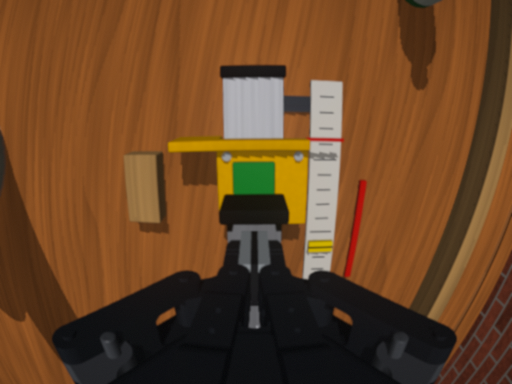

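The wrist view is clear. The cursor is at about (325,140), the marker's black line at about (320,246), and the pad at about (254,178), with its +y edge at v≈162. The plate's foot hides the near edge of the pad. I'll cast rays from these.

```bash
cat >> h.py <<'E'
def wray(uv,z,R,t):
    c=env.calibration("wrist");H=c["hand_eye"];uv=np.atleast_2d(uv).astype(float)
    a=np.c_[(uv[:,0]-c["cx"])/c["fx"],(uv[:,1]-c["cy"])/c["fy"]];r=np.hypot(*a.T)
    d=np.c_[a*(np.sin(r)/np.maximum(r,1e-9))[:,None],np.cos(r)]@H[:3,:3].T@R.T
    o=t+R@H[:3,3];return o+d*((z-o[2])/d[:,2])[:,None]
def cen(p,lo,hi,roi):
    m=mask(p,lo,hi,roi);y,x=np.nonzero(m);return np.array([x.mean(),y.mean()]),m
E
python3 - <<'E'
from h import *
f=np.load("pics/w1.npz");p,R,t=f["p"],f["R"],f["t"]
W=lambda uv,z:wray(uv,z,R,t)
cu,m=cen(p,(0,150,80),(8,255,255),(312,125,342,155))
mk,_=cen(p,(22,150,100),(34,255,255),(305,232,338,260))
g,gm=cen(p,(45,120,40),(85,255,255),(220,150,290,210))
gr=cv2.boundingRect(gm)
C,M=W(cu,.03)[0],W(mk,.008)[0]
print(cu,mk,g,gr,C,M)
G=W([[gr[0],gr[1]],[gr[0]+gr[2],gr[1]]],.066);print("pad far edge",G)
# strip edges direction
sm=mask(p,(0,0,140),(180,60,255),(305,80,350,280));
L=[];Rr=[]
for v in (95,115,165,180,195,210,225):
    x=np.nonzero(sm[v])[0];L.append([x.min(),v]);Rr.append([x.max(),v])
for E in(L,Rr):
    w=W(E,.006);l=cv2.fitLine(w[:,:2].astype(np.float32),cv2.DIST_HUBER,0,.001,.001).ravel();print("edge",l)
u=np.array([.195,-.981,0]);print("travel",(M-C)@u)
tgt=G.mean(0)+u*.024;print("push tcp start xy",tgt,"tool delta",R.T@(tgt-t))
E
```

```text
[326.21212121 139.37878788] [319.98120301 245.86090226] [253.39551084 178.38854489] (233, 162, 41, 33) [0.60423387 0.11233743 0.03      ] [ 0.63962306 -0.0338458   0.008     ]
pad far edge [[0.50289895 0.07168122 0.066     ]
 [0.54526671 0.0798029  0.066     ]]
edge [ 0.19540018 -0.9807236   0.5982508   0.06689189]
edge [ 0.19356515 -0.98108745  0.63628054  0.07466225]
travel 0.15030664607962335
push tcp start xy [0.52876283 0.05219806 0.066     ] tool delta [-0.01139993 -0.0003775   0.17244909]
```

Both views give the travel as 150.2 mm and the rail -y direction as (0.1945, -0.981). I'll line up about 5 mm clear of the plate and come down to just above the pad.

Emit:
play_rows:
  steps:
    - {"claw":255,"dp":[-0.0114,0,0.01],"angular":[0,0,-0.3]}
    - {"claw":255,"dp":[0,0,0.025],"angular":[0,0,0]}
    - {"claw":255,"dp":[0,0,0.025],"angular":[0,0,0]}
    - {"claw":255,"dp":[0,0,0.025],"angular":[0,0,0]}
    - {"claw":255,"dp":[0,0,0.025],"angular":[0,0,0]}
    - {"claw":255,"dp":[0,0,0.025],"angular":[0,0,0]}
    - {"claw":255,"dp":[0,0,0.018],"angular":[0,0,0]}
    - {"claw":255,"dp":[0,0,0],"angular":[0,0,0]}

```text
clock: 2.82
tcp_pos: [0.5221, 0.0585, 0.0823]
orientation: [-0.003, 0.632, 0.775, -0.002]
wrist_force: [0.1, 0.5, -0.0]
finger_gap: 0.0001
```

Run:
```python
from h import *
s,R=st()
p,d=env.read_camera("wrist");cv2.imwrite("pics/w2.png",p[:,:,::-1]);np.savez("pics/w2.npz",p=p,R=R,t=s["tcp_pos"])
st()
```

```text
t 2.82 tcp [0.5221 0.0585 0.0823] F [ 0.12  0.54 -0.01] gap 0.0001 x [-0.201  0.98   0.002] z [-0.008  0.001 -1.   ]
t 2.87 tcp [0.5234 0.0583 0.0844] F [-0.83 -0.18  0.68] gap -0.0001 x [-0.201  0.98   0.002] z [-0.005  0.001 -1.   ]
```

View pics/w2.png

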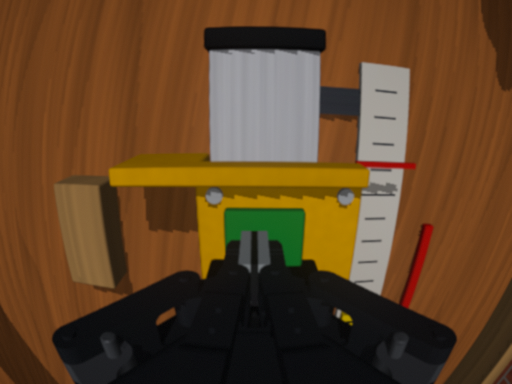

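The fingertips stand over the green pad at about (255,235), with the plate behind them. The arm is still settling, so I'll idle one call and read the state again.

Emit:
play_rows:
  steps:
    - {"claw":255,"dp":[0,0,0],"angular":[0,0,0]}
    - {"claw":255,"dp":[0,0,0],"angular":[0,0,0]}
    - {"claw":255,"dp":[0,0,0],"angular":[0,0,0]}
    - {"claw":255,"dp":[0,0,0],"angular":[0,0,0]}
    - {"claw":255,"dp":[0,0,0],"angular":[0,0,0]}
    - {"claw":255,"dp":[0,0,0],"angular":[0,0,0]}
    - {"claw":255,"dp":[0,0,0],"angular":[0,0,0]}
    - {"claw":255,"dp":[0,0,0],"angular":[0,0,0]}

```text
clock: 3.53
tcp_pos: [0.5262, 0.0572, 0.0864]
orientation: [0.0, 0.632, 0.775, 0.0]
wrist_force: [-0.6, -0.5, -0.6]
finger_gap: 0.0002
```

Run:
```python
from h import *
s,R=st();p,d=env.read_camera("wrist");np.savez("pics/w3.npz",p=p,R=R,t=s["tcp_pos"]);t=s["tcp_pos"]
g,gm=cen(p,(45,120,40),(85,255,255),(200,190,330,290));gr=cv2.boundingRect(gm);print(gr)
G=wray([[gr[0],gr[1]],[gr[0]+gr[2],gr[1]]],.066,R,t);print(G, "edge in tool",(G-t)@R)
cu,_=cen(p,(0,150,80),(8,255,255),(375,150,420,175));print(cu,wray(cu,.03,R,t))
```

```text
t 3.53 tcp [0.5262 0.0572 0.0864] F [-0.61 -0.51 -0.64] gap 0.0002 x [-0.2   0.98  0.  ] z [ 0.  0. -1.]
(218, 203, 79, 57)
[[0.50288301 0.07207328 0.066     ]
 [0.54583665 0.08079403 0.066     ]] edge in tool [[ 0.01921117 -0.01987173  0.02043459]
 [ 0.01916454  0.02395821  0.02044762]]
[392.04210526 160.31052632] [[0.61376945 0.11374088 0.03      ]]
```

Emit:
play_rows:
  steps:
    - {"claw":255,"dp":[-0.005,0.002,0.002],"angular":[0,0,0.3]}
    - {"claw":255,"dp":[0,0,0.004],"angular":[0,0,0]}
    - {"claw":255,"dp":[0,0,0.004],"angular":[0,0,0]}
    - {"claw":255,"dp":[0,0,0.003],"angular":[0,0,0]}
    - {"claw":255,"dp":[0,0,0.002],"angular":[0,0,0]}
    - {"claw":255,"dp":[0,0,0.002],"angular":[0,0,0]}
    - {"claw":255,"dp":[0,0,0],"angular":[0,0,0]}
    - {"claw":255,"dp":[0,0,0],"angular":[0,0,0]}

```text
clock: 4.25
tcp_pos: [0.5287, 0.0527, 0.0693]
orientation: [-0.0, 0.634, 0.773, -0.0]
wrist_force: [-1.3, -2.4, 3.4]
finger_gap: 0.0002
```

Emit:
play_rows:
  steps:
    - {"claw":255,"dp":[0,0,0.001],"angular":[0,0,0]}
    - {"claw":255,"dp":[0,0,0.001],"angular":[0,0,0]}
    - {"claw":255,"dp":[0,0,0.0005],"angular":[0,0,0]}
    - {"claw":255,"dp":[0,0,0],"angular":[0,0,0]}
    - {"claw":255,"dp":[0,0,0],"angular":[0,0,0]}
    - {"claw":255,"dp":[0,0,0],"angular":[0,0,0]}
    - {"claw":255,"dp":[0,0,0],"angular":[0,0,0]}
    - {"claw":255,"dp":[0,0,0],"angular":[0,0,0]}

```text
clock: 4.92
tcp_pos: [0.5289, 0.0528, 0.0668]
orientation: [-0.0, 0.634, 0.773, -0.0]
wrist_force: [-3.1, -1.3, 5.0]
finger_gap: 0.0005
```

Run:
```python
from h import *
st();s,R=st();p,d=env.read_camera("wrist")
cu,_=cen(p,(0,150,80),(8,255,255),(380,130,425,185));print(cu,wray(cu,.03,R,s["tcp_pos"]))
```

```text
t 4.92 tcp [0.5289 0.0528 0.0668] F [-3.15 -1.32  4.95] gap 0.0005 x [-0.195  0.981  0.   ] z [-0.  0. -1.]
t 4.92 tcp [0.5289 0.0528 0.0668] F [-3.15 -1.32  4.95] gap 0.0005 x [-0.195  0.981  0.   ] z [-0.  0. -1.]
[400.87401575 157.67322835] [[0.61205036 0.11350125 0.03      ]]
```

The pad is about 7 mm down (5 N) and the stop hasn't moved. Now I'll push gently along the bar.

Emit:
play_rows:
  steps:
    - {"claw":255,"dp":[-0.0015,0,0],"angular":[0,0,0]}
    - {"claw":255,"dp":[-0.0015,0,0],"angular":[0,0,0]}
    - {"claw":255,"dp":[-0.002,0,0],"angular":[0,0,0]}
    - {"claw":255,"dp":[-0.002,0,0],"angular":[0,0,0]}
    - {"claw":255,"dp":[-0.003,0,0],"angular":[0,0,0]}
    - {"claw":255,"dp":[-0.003,0,0],"angular":[0,0,0]}
    - {"claw":255,"dp":[-0.004,0,0],"angular":[0,0,0]}
    - {"claw":255,"dp":[-0.004,0,0],"angular":[0,0,0]}

```text
clock: 5.63
tcp_pos: [0.5335, 0.0318, 0.0669]
orientation: [0.0, 0.634, 0.773, 0.0]
wrist_force: [-1.3, 3.1, 4.0]
finger_gap: -0.0003
```

Emit:
play_rows:
  steps:
    - {"claw":255,"dp":[-0.005,0,0],"angular":[0,0,0]}
    - {"claw":255,"dp":[-0.005,0,0],"angular":[0,0,0]}
    - {"claw":255,"dp":[-0.005,0,0],"angular":[0,0,0]}
    - {"claw":255,"dp":[-0.005,0,0],"angular":[0,0,0]}
    - {"claw":255,"dp":[-0.005,0,0],"angular":[0,0,0]}
    - {"claw":255,"dp":[-0.005,0,0],"angular":[0,0,0]}
    - {"claw":255,"dp":[-0.005,0,0],"angular":[0,0,0]}
    - {"claw":255,"dp":[-0.005,0,0],"angular":[0,0,0]}

```text
clock: 6.3
tcp_pos: [0.5414, -0.0076, 0.0669]
orientation: [0.0, 0.634, 0.773, 0.0]
wrist_force: [-0.6, 2.3, 5.2]
finger_gap: -0.0
```

Run:
```python
from h import *
s,R=st();t=s["tcp_pos"];p,d=env.read_camera("wrist");cv2.imwrite("pics/w4.png",p[:,:,::-1])
cu,_=cen(p,(0,150,80),(8,255,255),(380,110,425,185));c=wray(cu,.03,R,t)[0];print(cu,c,"cursor-tcp tool",R.T@(c-t))
u=np.array([.195,-.981,0]);M=np.array([.639,-.0335,0]);print("remaining",(M-c)@u)
```

```text
t 6.30 tcp [ 0.5414 -0.0076  0.0669] F [-0.59  2.3   5.21] gap -0.0 x [-0.195  0.981 -0.   ] z [ 0.001  0.    -1.   ]
[400.40551181 156.47244094] [0.62413987 0.05379879 0.03      ] cursor-tcp tool [0.04406625 0.09312499 0.03698457]
remaining 0.08853783489535735
```

View pics/w4.png

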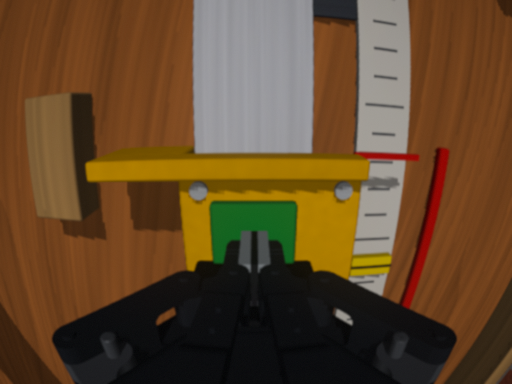

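The stop is sliding freely with the fingers against the plate, and the forces are low. The cursor is at (400,156) and the marker at (370,265), with about 88 mm to go.

Emit:
play_rows:
  steps:
    - {"claw":255,"dp":[-0.005,0,0],"angular":[0,0,0]}
    - {"claw":255,"dp":[-0.005,0,0],"angular":[0,0,0]}
    - {"claw":255,"dp":[-0.005,0,0],"angular":[0,0,0]}
    - {"claw":255,"dp":[-0.005,0,0],"angular":[0,0,0]}
    - {"claw":255,"dp":[-0.005,0,0],"angular":[0,0,0]}
    - {"claw":255,"dp":[-0.005,0,0],"angular":[0,0,0]}
    - {"claw":255,"dp":[-0.005,0,0],"angular":[0,0,0]}
    - {"claw":255,"dp":[-0.005,0,0],"angular":[0,0,0]}

```text
clock: 7.02
tcp_pos: [0.5491, -0.0468, 0.0669]
orientation: [0.0, 0.634, 0.773, 0.0]
wrist_force: [1.0, 1.3, 4.0]
finger_gap: 0.0001
```

Emit:
play_rows:
  steps:
    - {"claw":255,"dp":[-0.005,0,0],"angular":[0,0,0]}
    - {"claw":255,"dp":[-0.005,0,0],"angular":[0,0,0]}
    - {"claw":255,"dp":[-0.005,0,0],"angular":[0,0,0]}
    - {"claw":255,"dp":[-0.005,0,0],"angular":[0,0,0]}
    - {"claw":255,"dp":[-0.004,0,0],"angular":[0,0,0]}
    - {"claw":255,"dp":[-0.003,0,0],"angular":[0,0,0]}
    - {"claw":255,"dp":[-0.002,0,0],"angular":[0,0,0]}
    - {"claw":255,"dp":[-0.001,0,0],"angular":[0,0,0]}

```text
clock: 7.68
tcp_pos: [0.5549, -0.076, 0.0668]
orientation: [0.0, 0.635, 0.773, 0.0]
wrist_force: [2.2, 2.6, 4.9]
finger_gap: -0.0001
```

```bash
cat > m.py <<'E'
from h import *
import sys
u=np.array([.195,-.981,0])
s,R=st();t=s["tcp_pos"];p,d=env.read_camera("wrist");cv2.imwrite("pics/%s.png"%sys.argv[1],p[:,:,::-1])
cu,_=cen(p,(0,150,80),(8,255,255),(375,145,418,172));mk,_=cen(p,(22,150,100),(34,255,255),(372,150,412,215))
c=wray(cu,.03,R,t)[0];m=wray(mk,.008,R,t)[0];print(cu,mk,c,m,"tool",R.T@(c-t),"remaining wrist",(m-c)@u)
p,d=env.read_camera("top");cv2.imwrite("pics/%st.png"%sys.argv[1],cv2.resize(p[140:235,160:320,::-1],None,fx=5,fy=5,interpolation=cv2.INTER_CUBIC))
E
python3 m.py w5
```

```text
t 7.68 tcp [ 0.5549 -0.076   0.0668] F [2.21 2.65 4.92] gap -0.0001 x [-0.195  0.981 -0.   ] z [ 0. -0. -1.]
[396.87356322 155.16091954] [387.75157233 176.85062893] [ 0.63477443 -0.01447649  0.03      ] [ 0.64432675 -0.03255728  0.008     ] tool [0.04482959 0.09035603 0.03687979] remaining wrist 0.0195999585511237
```

View pics/w5.png

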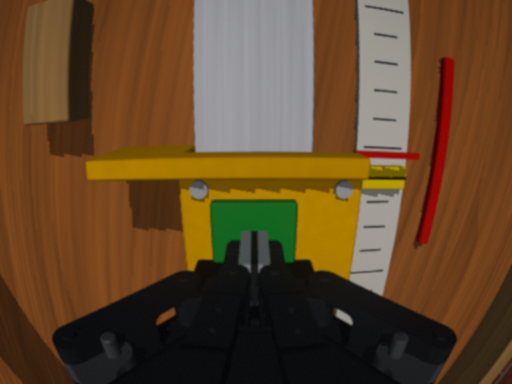

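The cursor at (397,155) is just short of the marker, whose middle is at about v=177. About 19 mm remain. I'll go 16 mm and measure again.

Emit:
play_rows:
  steps:
    - {"claw":255,"dp":[-0.002,0,0],"angular":[0,0,0]}
    - {"claw":255,"dp":[-0.003,0,0],"angular":[0,0,0]}
    - {"claw":255,"dp":[-0.003,0,0],"angular":[0,0,0]}
    - {"claw":255,"dp":[-0.003,0,0],"angular":[0,0,0]}
    - {"claw":255,"dp":[-0.003,0,0],"angular":[0,0,0]}
    - {"claw":255,"dp":[-0.002,0,0],"angular":[0,0,0]}
    - {"claw":255,"dp":[0,0,0],"angular":[0,0,0]}
    - {"claw":255,"dp":[0,0,0],"angular":[0,0,0]}

```text
clock: 8.45
tcp_pos: [0.558, -0.0921, 0.0669]
orientation: [0.0, 0.635, 0.773, -0.0]
wrist_force: [2.6, -0.7, 3.8]
finger_gap: -0.0001
```

```bash
python3 m.py w6
python3 - <<'E'
import cv2,numpy as np
a=cv2.imread('pics/w6.png')[130:230,330:440];a=cv2.resize(a,(440,400),interpolation=cv2.INTER_CUBIC)
b=cv2.imread('pics/w6t.png')[:, 300:640];b=cv2.resize(b,(286,400));cv2.imwrite('pics/c6.png',np.hstack([a,b]))
E
```

```text
t 8.45 tcp [ 0.558  -0.0921  0.0669] F [ 2.56 -0.69  3.83] gap -0.0001 x [-0.194  0.981 -0.001] z [ 0.    -0.001 -1.   ]
[397.57692308 155.04700855] [389.34915254 159.92881356] [ 0.63834705 -0.03044671  0.03      ] [ 0.64490238 -0.03660872  0.008     ] tool [0.04492791 0.09084858 0.03684514] remaining wrist 0.007323221830925343
```

View pics/c6.png

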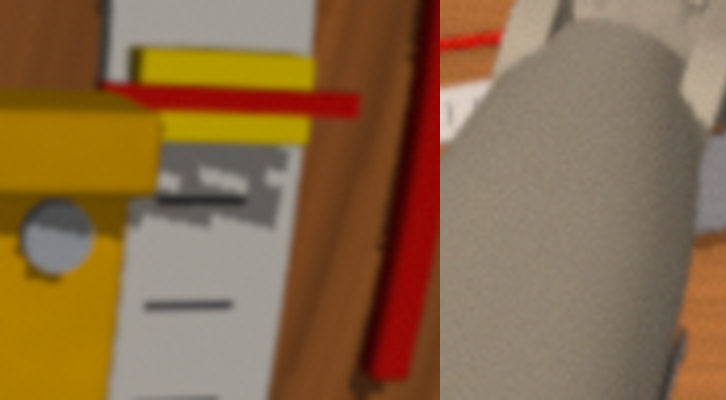

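The crop shows the red cursor across the marker, whose edges are at about image v=142 and v=166. The yellow mask caught part of the stop, so I'll measure from the edges instead.

Run:
```python
from h import *
u=np.array([.195,-.981,0])
p=cv2.imread("pics/w6.png")[:,:,::-1].copy();s,R=st();t=s["tcp_pos"]
m=mask(p,(22,150,100),(34,255,255),(375,135,405,175));r=mask(p,(0,150,80),(8,255,255),(375,135,405,175))
for U in(380,388,396,402):
    y=np.nonzero(m[:,U])[0];c=np.nonzero(r[:,U])[0];print(U,y.min(),y.max(),c.tolist(),end=" ")
    C=wray([U,c.mean()],.03,R,t)[0]
    for z in(.008,.014):
        a=wray([[U,y.min()-.5],[U,y.max()+.5]],z,R,t);print(z,((a-C)@u*1000).round(1),end=" ")
    print()
for z in(.006,.008,.014):
  q=wray([[388,141.5],[388,166]],z,R,t);print(z,q.round(4).tolist())
# marker re-measured from first wrist view for z=.008/.014, edges and black line
f=np.load("pics/w1.npz");p=f["p"];print(p[236:258,320].tolist())
for z in (.008,.014): print(z,wray([[320,245.9]],z,f["R"],f["t"])@u)
print(wray([[326.2,139.4]],.03,f["R"],f["t"])@u)
```

```text
t 8.55 tcp [ 0.5579 -0.0921  0.0669] F [ 1.65 -1.89  4.19] gap -0.0001 x [-0.195  0.981 -0.001] z [ 0.    -0.001 -1.   ]
380 142 165 [152, 153, 154, 155, 156] 0.008 [-5.3 11.8] 0.014 [-6.  10.5] 
388 143 165 [153, 154, 155, 156, 157] 0.008 [-5.3 11.2] 0.014 [-6. 10.] 
396 143 165 [153, 154, 155, 156, 157] 0.008 [-5.4 11.2] 0.014 [-6.1 10. ] 
402 144 165 [153, 154, 155, 156, 157] 0.008 [-4.8 11.2] 0.014 [-5.5 10. ] 
0.006 [[0.641, -0.0242, 0.006], [0.6462, -0.0412, 0.006]]
0.008 [[0.6401, -0.0242, 0.008], [0.6452, -0.041, 0.008]]
0.014 [[0.6371, -0.0241, 0.014], [0.642, -0.0404, 0.014]]
[[186, 181, 173], [185, 180, 172], [183, 176, 164], [171, 161, 133], [156, 138, 71], [162, 139, 11], [188, 161, 0], [203, 174, 0], [204, 175, 0], [193, 164, 0], [158, 134, 0], [131, 109, 6], [161, 136, 0], [193, 164, 0], [198, 170, 0], [180, 156, 40], [156, 142, 94], [159, 151, 139], [175, 169, 162], [168, 163, 156], [134, 129, 125], [137, 133, 128]]
0.008 [0.15799116]
0.014 [0.15485932]
[0.00764805]
```

With the marker top at z=0.014 the edge spacing comes to 16 mm, as it should, and about 2 mm remain to its middle. I'll nudge 2 mm, settle and re-measure.

Emit:
play_rows:
  steps:
    - {"claw":255,"dp":[-0.001,0,0],"angular":[0,0,0]}
    - {"claw":255,"dp":[-0.001,0,0],"angular":[0,0,0]}
    - {"claw":255,"dp":[0,0,0],"angular":[0,0,0]}
    - {"claw":255,"dp":[0,0,0],"angular":[0,0,0]}
    - {"claw":255,"dp":[0,0,0],"angular":[0,0,0]}
    - {"claw":255,"dp":[0,0,0],"angular":[0,0,0]}
    - {"claw":255,"dp":[0,0,0],"angular":[0,0,0]}
    - {"claw":255,"dp":[0,0,0],"angular":[0,0,0]}

```text
clock: 9.22
tcp_pos: [0.5581, -0.0932, 0.0668]
orientation: [-0.0, 0.634, 0.773, 0.0]
wrist_force: [1.9, 2.0, 4.9]
finger_gap: -0.0002
```

```bash
cat > e.py <<'E'
from h import *
u=np.array([.195,-.981,0]);s,R=st();t=s["tcp_pos"];p,d=env.read_camera("wrist")
m=mask(p,(22,150,100),(34,255,255),(375,125,405,168));r=mask(p,(0,150,80),(8,255,255),(375,125,405,175))
for U in(388,396,402):
    y=np.nonzero(m[:,U])[0];c=np.nonzero(r[:,U])[0];C=wray([U,c.mean()],.03,R,t)[0]
    print(U,y.min(),y.max(),c.mean(),((wray([[U,y.min()-.5],[U,y.max()+.5]],.014,R,t)-C)@u*1000).round(1))
E
python3 e.py
```

```text
t 9.22 tcp [ 0.5581 -0.0932  0.0668] F [1.89 1.97 4.89] gap -0.0002 x [-0.195  0.981  0.   ] z [ 0.  0. -1.]
388 141 164 155.0 [-7.4  9.2]
396 142 164 155.0 [-6.8  9.3]
402 142 164 155.0 [-6.9  9.3]
```

About 1 mm short of the middle, which is well inside the tolerance. I'll lift straight up to release.

Emit:
play_rows:
  steps:
    - {"claw":255,"dp":[0,0,-0.002],"angular":[0,0,0]}
    - {"claw":255,"dp":[0,0,-0.003],"angular":[0,0,0]}
    - {"claw":255,"dp":[0,0,-0.004],"angular":[0,0,0]}
    - {"claw":255,"dp":[0,0,-0.006],"angular":[0,0,0]}
    - {"claw":255,"dp":[0.001,0,-0.015],"angular":[0,0,0]}
    - {"claw":255,"dp":[0.003,0,-0.025],"angular":[0,0,0]}
    - {"claw":255,"dp":[0,0,-0.03],"angular":[0,0,0]}
    - {"claw":255,"dp":[0,0,-0.035],"angular":[0,0,0]}

```text
clock: 9.93
tcp_pos: [0.5552, -0.0891, 0.1863]
orientation: [-0.002, 0.635, 0.773, -0.001]
wrist_force: [-0.3, -0.2, -0.7]
finger_gap: -0.0
```

Emit:
play_rows:
  steps:
    - {"claw":255,"dp":[0,0,-0.03],"angular":[0,0,0]}
    - {"claw":255,"dp":[0,0,-0.02],"angular":[0,0,0]}
    - {"claw":255,"dp":[0,0,0],"angular":[0,0,0]}
    - {"claw":255,"dp":[0,0,0],"angular":[0,0,0]}
    - {"claw":255,"dp":[0,0,0],"angular":[0,0,0]}
    - {"claw":255,"dp":[0,0,0],"angular":[0,0,0]}
    - {"claw":255,"dp":[0,0,0],"angular":[0,0,0]}
    - {"claw":255,"dp":[0,0,0],"angular":[0,0,0]}

```text
clock: 10.6
tcp_pos: [0.5566, -0.0893, 0.2355]
orientation: [-0.001, 0.634, 0.773, -0.0]
wrist_force: [-0.0, 0.9, -0.3]
finger_gap: -0.0
```

Run:
```python
from h import *
s,R=st();t=s["tcp_pos"];p,d=env.read_camera("wrist");cv2.imwrite("pics/w7.png",cv2.resize(p[90:240,180:380,::-1],None,fx=4,fy=4,interpolation=cv2.INTER_CUBIC))
u=np.array([.195,-.981,0])
r=mask(p,(0,150,80),(8,255,255),(305,100,345,200));y,x=np.nonzero(r);m=mask(p,(22,150,100),(34,255,255),(314,100,340,200))
C=wray([x.mean(),y.mean()],.03,R,t)[0];print("cursor px",x.mean(),y.mean(),C)
for U in range(318,336,4):
    v=np.nonzero(m[:,U])[0]
    if len(v):print(U,v.min(),v.max(),((wray([[U,v.min()-.5],[U,v.max()+.5]],.014,R,t)-C)@u*1000).round(1))
```

```text
t 10.60 tcp [ 0.5566 -0.0893  0.2355] F [-0.01  0.91 -0.34] gap -0.0 x [-0.195  0.981  0.001] z [-0.002  0.001 -1.   ]
cursor px 325.7936507936508 133.55555555555554 [ 0.63014539 -0.03297593  0.03      ]
318 128 139 [-5.7  9.1]
322 128 139 [-5.8  8.9]
326 128 139 [-6.   8.8]
330 128 140 [-6.2  9.9]
334 128 140 [-6.3  9.7]
```

View pics/w7.png

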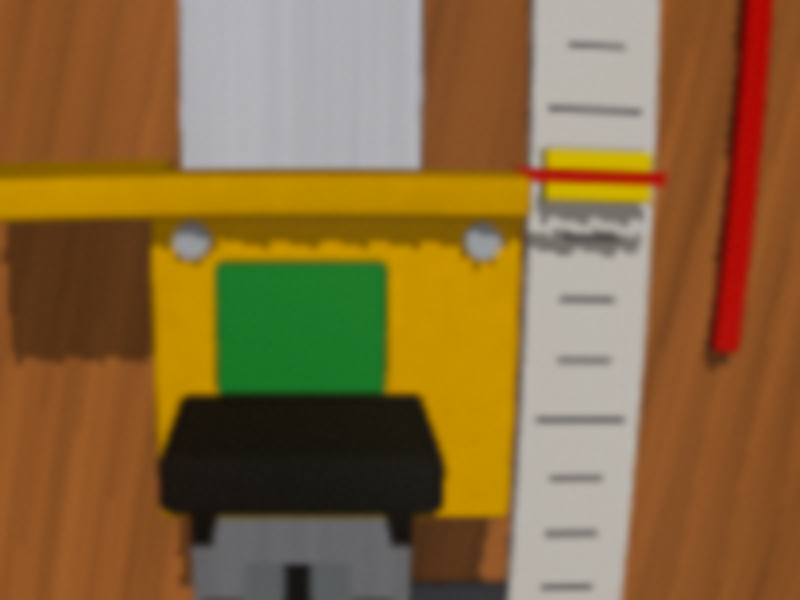

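The cursor line runs across the middle of the marker, within about 1.5 mm. I'll check the pad height by depth, then hand in.

Run:
```python
from h import *
H=env.calibration("wrist")["hand_eye"];c=env.calibration("wrist");s,R=st();p,d=env.read_camera("wrist")
_,g=cen(p,(45,120,40),(85,255,255),(225,145,290,200));g=cv2.erode(g,np.ones((5,5)));y,x=np.nonzero(g)
a=np.c_[(x-c["cx"])/c["fx"],(y-c["cy"])/c["fy"]];r=np.hypot(*a.T);D=np.c_[a*(np.tan(r)/r)[:,None],np.ones(len(r))]*d[y,x][:,None]
z=(s["tcp_pos"]+(D@H[:3,:3].T+H[:3,3])@R.T)[:,2];print("pad z",np.median(z))
if np.median(z)>.0625: print(env.hand_in())
```

```text
t 10.65 tcp [ 0.5568 -0.0893  0.2357] F [ 0.24  0.15 -0.43] gap -0.0 x [-0.195  0.981  0.001] z [-0.002  0.001 -1.   ]
pad z 0.06371548912256698
the job is handed in; nothing more can be done
None
```

I pressed the release pad about 7 mm with the closed fingertips before the stop moved. Keeping it pressed, I pushed the stop back along the bar by its push plate until the cursor stood over the marker. I then lifted straight up and handed the job in at about 10.7 s. No verdict is reported.

- **Cursor position:** it stands over the yellow marker, about 1–2 mm short of its middle line. The limit is 8 mm.
- **Pad:** its top measured 63.7 mm high, about 2 mm below fully up. That is under the 4.5 mm limit and fits the pawl resting on a tooth.
- **Forces:** the wrist readings I took while pressing and pushing stayed below about 7 N, and they were near zero after the lift.
- **Loose things:** nothing in the views I took looked disturbed, but I did not measure their positions afterwards.

**Disagreements between checks:** one reading near the end gave 7 mm still to go, because the colour mask had caught part of the yellow stop. I measured from the marker's edges instead. They only fit its 16 mm length if its top is 14 mm above the table, not 8 mm. That cut the remaining distance by about 1 mm. The arm hid the marker from the top camera at the end, so the final position rests on the wrist camera alone.

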